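# Weigh down the mounting press heavy end first

## Task

The bar weight on the drawing table is loaded with lead at one end only, and its two ends look alike. Lift it clear of the table by its wooden swivel grip and see which end dips, then lay it gently along the middle of the plywood mounting press, across its fixed rest and its sprung platen, with the heavy end on the platen so that the platen stays pressed right down, and let go.

Things in the scene. Friction and masses are not known exactly. Their poses are not given: they have to be found in the camera images.
- weight_mid (a point): Centre of the bar weight's upright wooden grip block: 40 long (along the bar), 20 wide, 40 high, on a swivel over the middle of a square metal bar 260 x 26 x 26 with a 40 mm black cap at each end; 0.32 kg. The point is 58 mm above the bar's underside, the block spans 38 to 78. x along the bar (does not tell the heavy end), y across (squeeze along y), z up. Balance point 60 mm off the middle.
- swivel (a joint): Swing of the grip on the bar about the bar's y axis, rad, stops at -0.25 and 0.25; a weak spring keeps it at 0 (upright) while the bar lies on something. Hung from the upright grip the bar dips to a stop: positive = the bar's x end is up, its other end hangs low; negative = the x end hangs low. Can be read while the grip is held.
- press: Mounting press, fixed: plywood base 270 (x) x 90 (y) x 15 high, origin at the centre of its underside, z up. At x = -100 mm a fixed wooden rest with a crosswise rib on top, 12 wide, 35 above the table. At x = +100 mm the sprung platen, a wooden plate 50 x 66 between two steel pins, with a like rib, its top 47 above the table when up, 35 when right down; the weight then lies level on both ribs.
- platen (a joint): Travel of the sprung platen, m: 0 up, 0.012 right down. It starts to sink at about 1.35 N and is right down at about 1.7 N. The heavy end of the weight laid centrally on the press (about 2.6 N) holds it right down; the light end (about 0.6 N) does not.

How it is judged:
On the way:
1. the weight is lifted clear of the table by its grip, one end dipping on the swivel (height (world z) of weight_mid above 0.11 m and (value of joint swivel above 0.12 rad or value of joint swivel below -0.12 rad)), for 0.3 s.
At the end, for the whole second after the job is handed in: The weight lies level (within 4.5 degrees) along the press on the rest and the platen, its middle within 20 mm of the middle of the press, its length within 15 degrees of the press's length, its grip point 86 to 100 mm above the table, and the platen is held at least 9 mm down by the weight alone (value of joint platen above 0.009 m and horizontal distance between weight_mid and press below 0.02 m and angle between the x axis of weight_mid and the x axis of press, either way round below 0.26 rad and angle between weight_mid's own z axis and vertical below 0.08 rad and z of weight_mid in the frame of press between 0.086 and 0.1 m); the robot touches nothing.
It fails at once if the press is struck or leaned on with more than 60 N (contact force between anything else and press above 60 N).
It also fails if it takes over 42 s, if anything falls off the work surface, if the arm or the gripper's body presses on something with over 40 N, if the wrist force passes 120 N, or if a joint passes its speed limit or range.

## Robot

A 6-joint arm with a two-finger parallel gripper is mounted at the origin on the work surface. World frame = base frame: x ahead of the robot, y to its left, z up, the work surface at z = 0. Lengths are in m, angles in rad, forces in N, time in s.
With the tool pointing down it reaches from about 0.35 to 0.95 m from the base axis. Payload 17.4 kg.
Tool frame: the origin (TCP) lies midway between the tips of the shut fingers; the grasp point (between the pads) lies 19 mm behind it; z points along the fingers, y is the line along which they close (so a half turn about z gives the same grasp; the last joint's range is limited). The gripper opens to 93 mm and grips with 3 to 60 N. Pads are 15 mm wide; open, the fingers measure 128 mm over their backs; the gripper's body (75 mm by 188 mm) begins 65 mm behind the grasp point.
Start: joints at [-1.227, 0.116, 1.442, -0, 1.584, -0.038], TCP at [0.251, -0.626, 0.219] pointing down, gripper open.
Joint ranges: [-2.83, 2.83], [-0.83, 2.19], [0.07, 2.5], [-1.14, 4.28], [0.01, 3], [-2.97, 2.97]. Speed limits (rad/s): [1.89, 1.89, 2.22, 3.14, 3.14, 3.14].

## Interface

Orientations are given as a unit quaternion [w, x, y, z].
In Python, from workcell import env, viewer gives the robot as it stands. The module is installed in compiled form; this text tells all that it offers. Calls block until the motion is done:
- env.move_pose(position, orientation): joint-space move of the TCP to a pose.
- env.move_linear(position, rotation=None, max_speed=0.15): straight line of the TCP; rotation=None keeps the orientation; max_speed is the mean speed in m/s.
- env.move_joints(angles): joint-space move.
- env.open_gripper() and env.close(effort=None): open the fingers fully, or close them until they stop; effort is the grip in N (None keeps the last).
- env.sleep(seconds).
- env.ik(position, orientation): joint angles nearest the present ones, or None.
- viewer.capture(name): name is "scene" or "side" or "wrist"; returns a dict with "frame" (480x640x3 uint8, red, green, blue), "fx", "fy", "cx", "cy" (pixels), "position" and "rotation" of the camera in the world; the wrist camera has in their place "T_tool_cam" (4x4, takes a point from camera to tool coordinates, whose origin is the TCP and whose axes are the flange's). Camera axes: x right, y down, z forward; pixel columns grow to the right and rows downward; lengths in m; the calibration is good to about 2 mm. The wrist camera is an equidistant fisheye: a pixel r from the principal point sees the ray r / f radians off the axis. A picture is of the moment at which its call begins: read the wrist's pose just before it. There is no depth.
A pose or a line that the arm cannot do raises env.MotionError and nothing moves.
- env.sign_off(): hands the job in; it is judged then, once.
Readings, each from a call of its own:
- env.get_time(): time.
- env.get_joint_positions(): joint angles.
- env.get_qd(): joint speeds.
- env.get_effort(): joint torques, N m.
- env.get_eef_pos(): TCP position.
- env.get_ee_rot(): TCP orientation.
- env.get_wrist_force(): force on the tool from outside, world axes, zero at the start.
- env.get_ft_torque(): the same for the moment, N m.
- env.get_gripper_width(): finger opening in m.
- env.get_grip_force(): force on a finger pad.
Only numpy, scipy, OpenCV 4.12 (cv2) and the standard library are available. Lean on these libraries where they do the work, as an engineer would, in place of code of your own. Each camera call takes 0.05 s, during which the arm holds its last target. There are 200 camera calls.

## Working session

There is one attempt and no reset: what is moved stays moved. The work goes in short steps, each a Python script; the robot and the scene stay as the last script left them, time stands still between calls to the robot, and variables do not carry over. Pictures are saved under pics/ and viewed, at most 10 in all, crops included, and the job is handed in when it is done.

```bash
mkdir -p pics; python3 - <<'E'
from workcell import env, viewer
import cv2,numpy as np
a=[]
for n in("scene","side"):
    c=viewer.capture(n); cv2.imwrite(f"pics/{n}0.png",c["frame"][:,:,::-1])
    print(n,{k:(np.round(v,4).tolist() if not isinstance(v,float) else v) for k,v in c.items() if k!="frame"})
print(env.get_time(),env.get_ee_rot(),env.get_eef_pos())
E
```

```text
scene {'fx': 440.4218213596385, 'fy': 440.4218213596385, 'cx': 318.6734794481075, 'cy': 235.03105399980927, 'position': [0.8332, 0.4997, 0.626], 'rotation': [-0.0921, 0.2252, 0.8995, -0.3628]}
side {'fx': 515.1359923621737, 'fy': 515.1359923621737, 'cx': 315.3900867741986, 'cy': 234.34383888957765, 'position': [0.53, -0.6224, 0.5427], 'rotation': [-0.448, 0.8935, -0.0207, 0.0221]}
0.1 [-4.93446237e-04  9.81829000e-01  1.89767136e-01 -7.40808791e-05] [ 0.25144549 -0.62622875  0.21801027]
```

View pics/scene0.png

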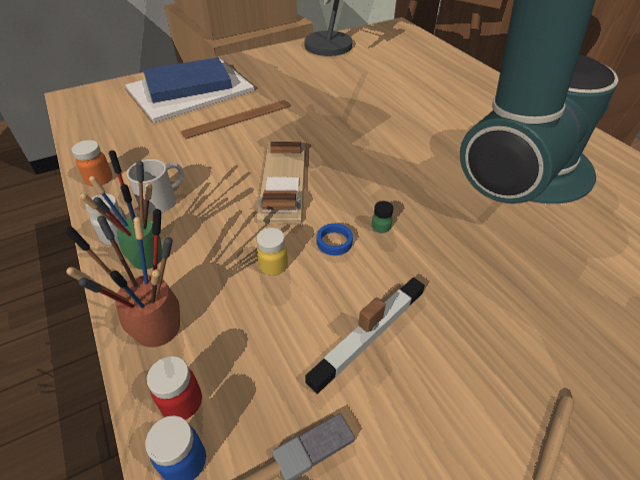

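View pics/side0.png

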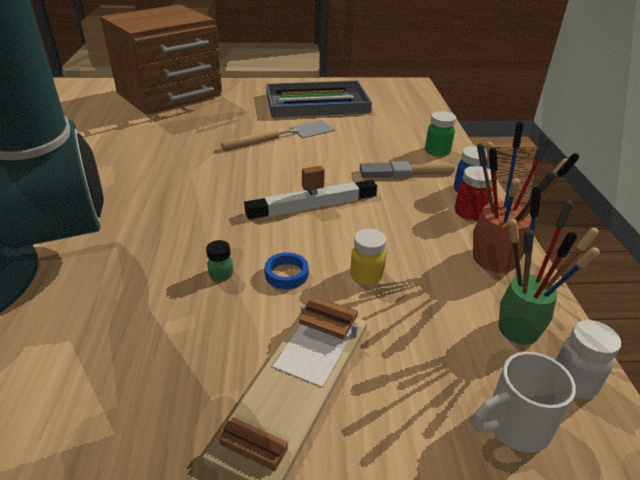

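The scene camera shows the grip block at about (372,314), with caps at (320,375) and (414,289). It shows the rest at (286,146) and the platen at (280,198). The side camera shows the grip at (313,180), caps at (257,207) and (367,191), the rest at (255,440) and the platen with pins at (329,315). I'll turn these into positions.

```bash
cat > h.py <<'E'
import numpy as np
from scipy.spatial.transform import Rotation as R
def rot(q): return R.from_quat(np.roll(q,-1))
def plane(c,px,z):
    d=rot(c["rotation"]).apply([(px[0]-c["cx"])/c["fx"],(px[1]-c["cy"])/c["fy"],1]); p=np.array(c["position"])
    return p+d*(z-p[2])/d[2]
def down(yaw):  # tool z down, tool y axis horizontal at yaw+90deg (tool x at yaw)
    q=(R.from_euler('z',yaw)*R.from_euler('x',np.pi)).as_quat(); return np.roll(q,1)
E
python3 - <<'E'
from h import *; from workcell import env,viewer
import cv2
P={"scene":dict(grip=(372,314,.058),capA=(320,375,.015),capB=(414,289,.015),rest=(286,146,.035),plat=(280,199,.045)),
"side":dict(grip=(313,180,.058),capA=(367,191,.015),capB=(257,207,.015),rest=(254,440,.033),plat=(329,315,.045))}
im=[]
for n in P:
    c=viewer.capture(n)
    for k,v in P[n].items(): print(n,k,plane(c,v,v[2]).round(4))
    f=c["frame"][:,:,::-1]
    im.append(f)
a=cv2.resize(im[0][130:230,240:320],None,fx=5,fy=5,interpolation=2)
b=cv2.resize(im[1][290:480,190:380],(500,500),interpolation=2)[:500]
cv2.imwrite("pics/crop.png",np.hstack([a,b])[:, :800])
E
```

```text
scene grip [0.5806 0.2034 0.058 ]
scene capA [0.6875 0.2346 0.015 ]
scene capB [0.4697 0.1721 0.015 ]
scene rest [ 0.4945 -0.2904  0.035 ]
scene plat [ 0.5884 -0.1178  0.045 ]
side grip [0.5822 0.193  0.058 ]
side capA [0.6895 0.2216 0.015 ]
side capB [0.4788 0.171  0.015 ]
side rest [ 0.4925 -0.3077  0.033 ]
side plat [ 0.5864 -0.1369  0.045 ]
```

View pics/crop.png

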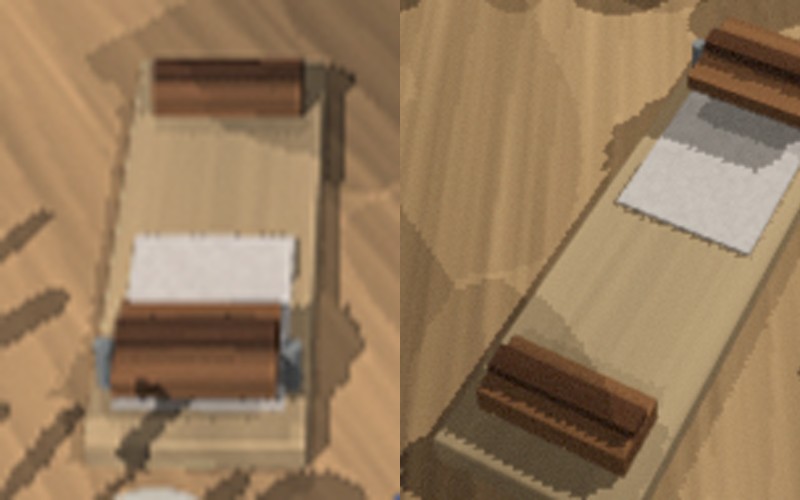

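The crop confirms that the platen, with its steel pins, is the end nearest the bar, and rest and platen measure 0.196 m apart (nominal 0.200). Averaging the two views puts the press middle at about (0.5405,-0.213) with a yaw of 61°. The bar is at about (0.581,0.198) with a yaw of 15°. I'll hover over the bar and check with the wrist camera.

```bash
cat >> h.py <<'E'
def wproj(w,pos,q,pts):
    T=np.eye(4);T[:3,:3]=rot(q).as_matrix();T[:3,3]=pos
    M=np.linalg.inv(T@np.array(w["T_tool_cam"])); c=np.c_[pts,np.ones(len(pts))]@M.T
    r=np.hypot(c[:,0],c[:,1]); th=np.arctan2(r,c[:,2])/r
    return np.c_[w["cx"]+w["fx"]*th*c[:,0], w["cy"]+w["fy"]*th*c[:,1]]
def box(ctr,yaw,L,W,z):
    return np.c_[R.from_euler('z',yaw).apply([[s*L/2,t*W/2,0] for s,t in((1,1),(1,-1),(-1,-1),(-1,1))])[:,:2]+ctr,[z]*4]
def shot(viewer,env,name,boxes):
    import cv2
    p,q=env.get_eef_pos(),env.get_ee_rot(); w=viewer.capture("wrist"); f=w["frame"][:,:,::-1].copy()
    for b in boxes: cv2.polylines(f,[wproj(w,p,q,b).round().astype(int)],True,(0,0,255),1)
    cv2.imwrite(name,f)
E
python3 - <<'E'
from h import *; from workcell import env,viewer
y=np.radians(14.8)
env.move_pose([.581,.198,.20],down(y))
print(env.get_time(),np.round(env.get_joint_positions(),2),env.get_eef_pos())
shot(viewer,env,"pics/w1.png",[box((.581,.198),y,.04,.02,.078),box((.581,.198),y,.26,.026,.026)])
for yy in (61.3,241.3,237,245): 
    print(yy,env.ik([.5405,-.213,.15],down(np.radians(yy))),)
E
```

```text
3.3083 [ 0.29 -0.01  1.6  -0.    1.55  1.6 ] [0.58120906 0.19745676 0.19998657]
61.3 [-4.19299466e-01 -6.18393681e-02  1.73451486e+00 -4.44089210e-16
  1.46891716e+00  8.16100294e-02]
241.3 None
237 None
245 None
```

View pics/w1.png

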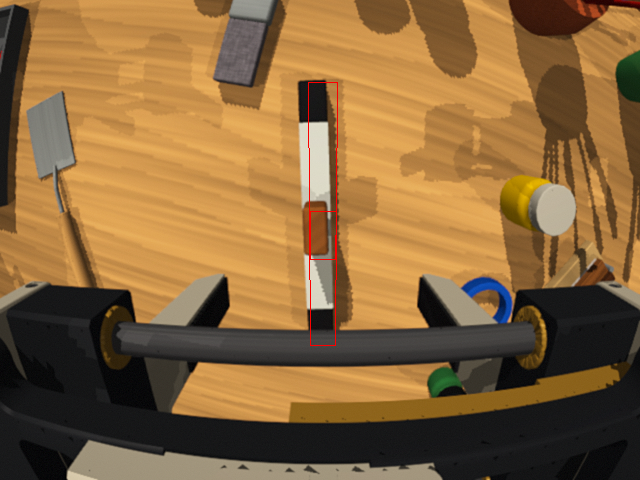

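The grip shows at (315,229) against the predicted (322,235), and the far cap at (312,81) against (323,82). So the bar lies about 5.5 mm further to the left, with a yaw of about 17°. I'll correct for that, grasp and lift.

```bash
python3 - <<'E'
from h import *; from workcell import env,viewer
import cv2
y=np.radians(17); c=np.array([.581,.198])+R.from_euler('z',y).apply([.002,.0055,0])[:2]; print(c)
env.move_pose([*c,.10],down(y)); env.move_linear([*c,.041],max_speed=.08)
env.close(30); print("w",env.get_gripper_width(),env.get_grip_force(),env.get_wrist_force())
env.move_linear([*c,.15],max_speed=.08); env.sleep(.5)
print(env.get_time(),env.get_gripper_width(),env.get_wrist_force(),env.get_ft_torque())
f=viewer.capture("side")["frame"][60:260,180:440,::-1]
g=viewer.capture("scene")["frame"][210:410,270:470,::-1]
cv2.imwrite("pics/l.png",np.hstack([cv2.resize(f,(455,350)),cv2.resize(g,(345,350))]))
E
```

```text
[0.58130457 0.20384442]
w 0.019754648875295915 29.982998371124268 [0.18129144 0.66397988 0.19453482]
7.8667 0.019659778780503328 [ 0.44221723 -0.10034756 -2.75119113] [ 0.06671294 -0.14605962  0.00434456]
```

View pics/l.png

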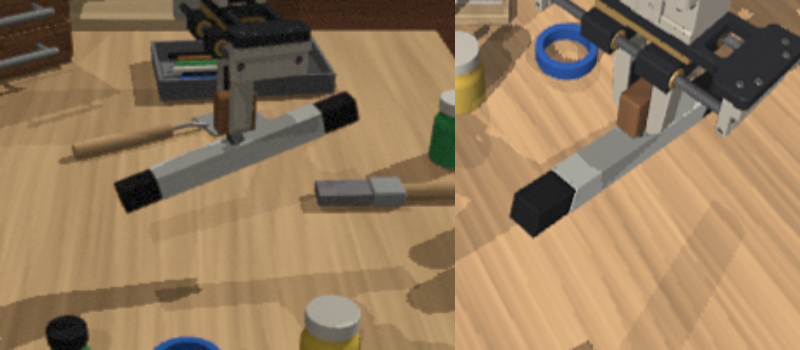

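End B, the near-robot end (lower left at (135,190) in the side crop), hangs low, so B is heavy. The torque agrees: the load acts at x ≈ -53 mm. Wrist range means I have to regrasp turned by half a turn. First I'll refine the press pose from the base corners in the stored pictures, which costs no robot time.

```bash
python3 - <<'E'
from h import *
from scipy.optimize import least_squares
S={'fx':440.42,'fy':440.42,'cx':318.67,'cy':235.03,'position':[0.8332,0.4997,0.626],'rotation':[-0.0921,0.2252,0.8995,-0.3628]}
D={'fx':515.14,'fy':515.14,'cx':315.39,'cy':234.34,'position':[0.53,-0.6224,0.5427],'rotation':[-0.448,0.8935,-0.0207,0.0221]}
def proj(c,p):
    q=rot(c['rotation']).inv().apply(np.array(p)-c['position']); return np.c_[c['fx']*q[:,0]/q[:,2]+c['cx'],c['fy']*q[:,1]/q[:,2]+c['cy']]
# local press points (far = rest end -x); y left
L=np.array([[-.135,.045,.015],[-.135,-.045,.015],[.135,.045,.015],[.135,-.045,.015]])
pxS=np.array([[305,143.2],[269.8,142.4],[301.4,216.4],[258,216.4]])
def W(x,l): return R.from_euler('z',x[2]).apply(l)+[x[0],x[1],0]
for s in (1,-1):
    l=L*[1,s,1]
    f=lambda x:np.r_[(proj(S,W(x,l))-pxS).ravel(), (proj(D,W(x,np.array([[-.135,.045,.015]])))-[204,455]).ravel()]
    r=least_squares(f,[.5405,-.213,1.07],loss='soft_l1'); print(s,r.x[:2],np.degrees(r.x[2]),r.cost,r.fun.round(1))
    np.save('press.npy',r.x) if s==1 else 0
import cv2
x=np.load('press.npy')
a=cv2.imread('pics/scene0.png');b=cv2.imread('pics/side0.png')
def rect(cx,hx,hy,z): return np.array([[cx+i*hx,j*hy,z] for i,j in((1,1),(1,-1),(-1,-1),(-1,1))])
o=[]
for im,c,sl in((a,S,(120,220,240,320)),(b,D,(280,480,200,380))):
    h=sl[1]-sl[0]; k=500/h; im=cv2.resize(im[sl[0]:sl[1],sl[2]:sl[3]],None,fx=k,fy=k)
    for q in(rect(0,.135,.045,.015),rect(-.1,.006,.033,.035),rect(.1,.006,.033,.047)):
        u=(proj(c,W(x,q))-[sl[2],sl[0]]+.5)*k; cv2.polylines(im,[u.round().astype(int)],True,(255,0,0),1)
    o.append(im[:, :400])
cv2.imwrite('pics/fit.png',np.hstack(o))
E
```

```text
1 [ 0.53904753 -0.21370355] 62.106343987675935 8.398714197909623 [-0.5 -1.4 -2.5 -0.6  0.7  2.9 -1.1  2.9 -1.6 -0.1]
-1 [ 0.549442   -0.22387028] 56.76807281759661 160.21689572272155 [-38.   -3.2  34.   -0.5 -57.2  -0.1  30.7   2.7  -0.    0. ]
```

View pics/fit.png

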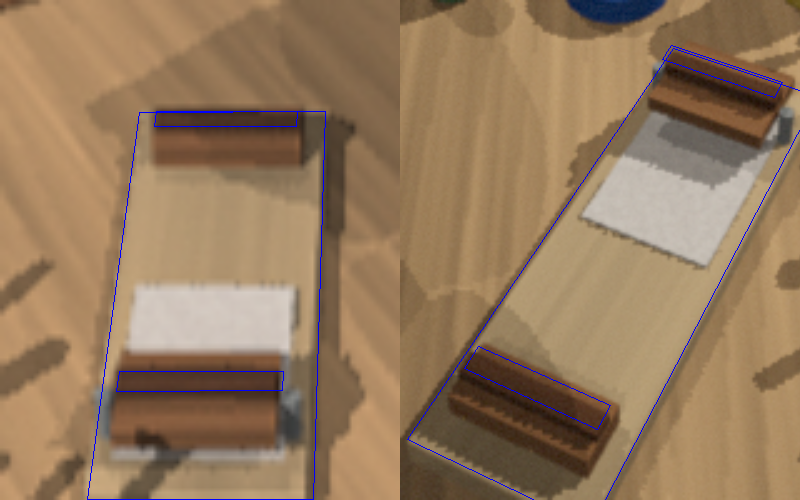

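The overlay matches both views to about 3 mm: the outline follows the base, the ribs line up, and the press is at (0.539,-0.214) with a yaw of 62.1°. Next I'll set the bar down, turn the hand half a turn, regrasp and carry the bar over the press.

```bash
python3 - <<'E'
from h import *; from workcell import env,viewer
p=np.array([.5813,.2038]); x=np.load('press.npy')
env.move_linear([*p,.042],max_speed=.08); env.open_gripper()
env.move_linear([*p,.10],max_speed=.12)
j=np.array(env.get_joint_positions()); j[5]-=np.pi; env.move_joints(j)
env.move_linear([*p,.041],max_speed=.1); env.close(30)
print(env.get_time(),env.get_gripper_width())
env.move_linear([*p,.20],max_speed=.1)
print(env.get_wrist_force(),env.get_ft_torque())
env.move_pose([.48,0,.22],down(np.radians(130)))
env.move_pose([*x[:2],.17],down(x[2]))
print(env.get_time(),env.get_eef_pos(),env.get_wrist_force(),env.get_ft_torque())
shot(viewer,env,"pics/w2.png",[box(x[:2],x[2],.27,.09,.015)])
import cv2
f=viewer.capture("side")["frame"][200:480,150:430,::-1]
cv2.imwrite("pics/h2.png",np.hstack([cv2.resize(cv2.imread("pics/w2.png"),(480,360)),cv2.resize(f,(320,360))]))
E
```

```text
15.8417 0.01946337144726871
[ 0.73800854 -0.35488817 -3.14387451] [ 0.07979366 -0.25035416  0.00222682]
19.4 [ 0.53946585 -0.21258518  0.16992545] [ 0.68857879  0.09547907 -3.20329467] [-0.14493469  0.06318664  0.03120826]
```

View pics/h2.png

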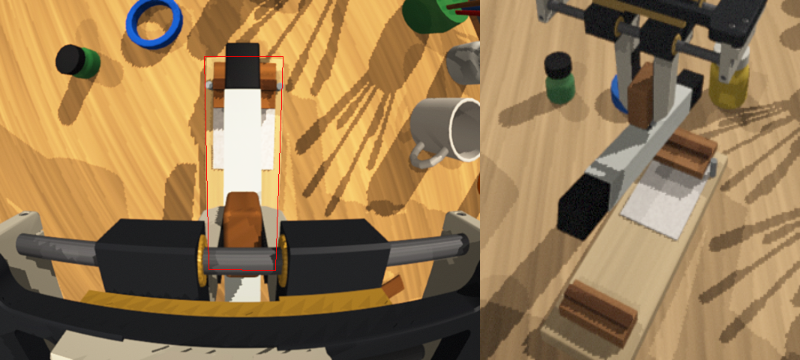

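The bar sits centred over the press outline (far cap at (243,65), outline spanning 205–283). The moment puts the load toward +y, the platen side, which is right. I'll lower it slowly and release.

```bash
python3 - <<'E'
from h import *; from workcell import env,viewer
import cv2
x=np.load('press.npy')
env.move_linear([*x[:2],.125],max_speed=.08)
for z in (.10,.085,.077): 
    env.move_linear([*x[:2],z],max_speed=.03); print(z,env.get_wrist_force().round(2) if hasattr(env.get_wrist_force(),'round') else env.get_wrist_force())
env.sleep(.2); env.open_gripper(); env.move_linear([*x[:2],.19],max_speed=.08); env.sleep(.3)
print(env.get_time(),env.get_wrist_force())
shot(viewer,env,"pics/w3.png",[box(x[:2],x[2],.27,.09,.015),box(x[:2],x[2],.26,.026,.061)])
f=viewer.capture("side")["frame"][230:480,170:420,::-1]
cv2.imwrite("pics/h3.png",np.hstack([cv2.resize(cv2.imread("pics/w3.png"),(400,300)),cv2.resize(f,(400,400))[:300]]))
cv2.imwrite("pics/h3.png",np.hstack([cv2.resize(cv2.imread("pics/w3.png"),(400,400)),cv2.resize(f,(400,400))]))
E
```

```text
0.1 [-0.15 -0.18 -1.35]
0.085 [-0.29 -0.57 -1.39]
0.077 [1.13 0.92 0.11]
25.5667 [-0.51810237  0.07815085  0.04002563]
```

View pics/h3.png

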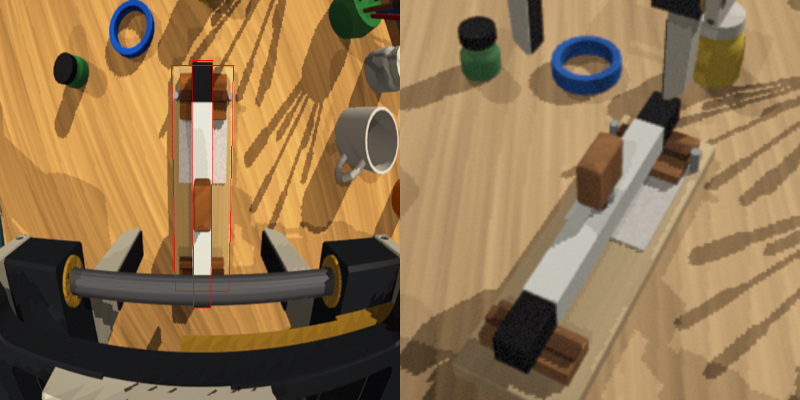

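The bar lies on both ribs and matches the predicted level outline (caps at about (203,65) and (203,300) in the wrist view). The platen is down, with its pins standing proud, and the hand is clear. I'll hand the job in.

```bash
python3 -c "
from workcell import env
print(env.sign_off(),env.get_time())"
```

```text
the job is handed in; nothing more can be done
the job is handed in; nothing more can be done
```

The bar weight was lifted (the end nearest the robot dipped), laid along the press with that heavy end on the platen, released and handed in at about 26 s; the last pictures show it level, centred and the platen down, but no verdict came back.

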